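Put the condiments back in the bottle rack in order of height

TASK

Put the three sauce and vinegar bottles and the small spice jar back into the wooden bottle rack in order of height, one to a compartment: the tallest in the wide compartment at the rack's high end, then down to the shortest at its low end. Keep them upright and set each down on its cork pad rather than dropping it. Leave the mug of tea where it stands.

Things in the scene. Friction and masses are not known exactly. Their poses are not given: they have to be found in the camera images.
- rack: Low wooden bottle rack fixed on the table, 297 mm along its row (y) by 90 mm across (x), four open compartments parted by 6 mm boards. Taller towards +y: end panels 108 (with a hand slot) and 52 mm high, rails and dividers slope from 96 to 46 mm; compartments narrow towards the low end. Origin: centre of its underside, z up. The tall end may point left, right or away from the robot.
- bay1: cork pad on the floor of the first (tallest and widest, at the high end) compartment of the rack, 72 mm clear along the row by 74 mm across it, for the tallest container. Origin: centre of the pad's upper face, 11 mm above the table. y: along the row towards the tall end; x: across; z up.
- bay2: cork pad on the floor of the second compartment of the rack, 71 mm clear along the row by 74 mm across it, for the second tallest. Origin: centre of the pad's upper face, 11 mm above the table. y: along the row towards the tall end; x: across; z up.
- bay3: cork pad on the floor of the third compartment of the rack, 62 mm clear along the row by 74 mm across it, for the third tallest. Origin: centre of the pad's upper face, 11 mm above the table. y: along the row towards the tall end; x: across; z up.
- bay4: cork pad on the floor of the fourth (lowest and narrowest, at the low end) compartment of the rack, 56 mm clear along the row by 74 mm across it, for the shortest. Origin: centre of the pad's upper face, 11 mm above the table. y: along the row towards the tall end; x: across; z up.
- vinegar_bottle: Clear glass bottle with a gold-yellow cap, 245 mm high, 60 mm across its body up to 130 mm, about 0.54 kg. Above that it tapers (treat the neck as a smooth cone) to 28 mm at the cap; about 36 mm wide to the fingers at 213 mm up. Its z axis points up; origin: centre of its underside. Round about z, so its yaw does not matter.
- sauce_bottle: Glass bottle of pale sauce with a red cap and dark neck label, 204 mm high, 59 mm across its body up to 110 mm, about 0.3 kg. Above that it tapers as a smooth cone to 28 mm at the cap; about 36 mm wide to the fingers at 175 mm up. Its z axis points up; origin: centre of its underside. Round about z, so its yaw does not matter.
- chilli_bottle: Slim bottle of red sauce with a dark red cap, 182 mm high, 48 mm across its body up to 90 mm, about 0.26 kg. Above that it tapers as a smooth cone to 23 mm at the cap; about 30 mm wide to the fingers at 155 mm up. Its z axis points up; origin: centre of its underside. Round about z, so its yaw does not matter.
- spice_paprika: Small straight-sided spice jar with a black lid, 105 mm high and 41 mm across, about 0.11 kg. Its z axis points up; origin: centre of its underside. Round about z, so its yaw does not matter.
- mug_tea: White mug of tea, 91 mm high, 82 mm across, 114 mm with its handle; stands beside the bottles and stays where it is. Origin: underside, midway along mug and handle; z up.

How it is judged (in metres and radians):
At the end, for the whole second after the job is handed in: Vinegar bottle, pale-sauce bottle, chilli bottle and spice jar stand in compartments 1 to 4 from the rack's high end, each on its cork pad (within 20 mm of its centre, less than 8 mm above it), upright within 0.1 rad and at rest; the mug stands upright (horizontal distance between vinegar_bottle and bay1 below 0.02 m and z of vinegar_bottle in the frame of bay1 between -0.005 and 0.008 m and angle between each of vinegar_bottle, sauce_bottle, chilli_bottle, spice_paprika, mug_tea's own z axis and vertical below 0.1 rad and linear speed of each of vinegar_bottle, sauce_bottle, chilli_bottle, spice_paprika below 0.02 m/s and angular speed of each of vinegar_bottle, sauce_bottle, chilli_bottle, spice_paprika below 0.4 rad/s and horizontal distance between sauce_bottle and bay2 below 0.02 m and z of sauce_bottle in the frame of bay2 between -0.005 and 0.008 m and horizontal distance between chilli_bottle and bay3 below 0.02 m and z of chilli_bottle in the frame of bay3 between -0.005 and 0.008 m and horizontal distance between spice_paprika and bay4 below 0.02 m and z of spice_paprika in the frame of bay4 between -0.005 and 0.008 m); the robot touches nothing.
It fails at once if a bottle or the jar is tipped more than about 35 degrees from upright (angle between any of vinegar_bottle, sauce_bottle, chilli_bottle, spice_paprika's own z axis and vertical above 0.6 rad).
It fails at once if a bottle or the jar falls free of the fingers faster than 0.8 m/s (a drop of more than about 3 cm) ((linear speed of vinegar_bottle above 0.8 m/s and contact force between the fingers and vinegar_bottle below 0.1 N) or (linear speed of sauce_bottle above 0.8 m/s and contact force between the fingers and sauce_bottle below 0.1 N) or (linear speed of chilli_bottle above 0.8 m/s and contact force between the fingers and chilli_bottle below 0.1 N) or (linear speed of spice_paprika above 0.8 m/s and contact force between the fingers and spice_paprika below 0.1 N)).
It fails at once if the mug of tea is shifted by more than 3 cm (distance of mug_tea from where it was at the start of the episode above 0.03 m).
It also fails if it takes over 112 s, if anything falls off the work surface, if the arm or the gripper's body presses on something with over 40 N, if the wrist force passes 120 N, or if a joint passes its speed limit or range.

ROBOT

A 6-joint arm with a two-finger parallel gripper is mounted at the origin on a cart in front of the work surface, level with it; the furniture and walls round the work are solid. World frame = base frame: x ahead of the robot, y to its left, z up, the work surface at z = 0. Lengths are in mm, angles in rad, forces in N, time in s.
With the tool pointing down it reaches from about 275 to 825 mm from the base axis. Payload 4.9 kg.
Tool frame: the origin (TCP) lies at the very end of the fingers, on their centre line; the grasp point (between the pads) lies 19 mm behind it; z points along the fingers, y is the line along which they close (so a half turn about z gives the same grasp; the last joint's range is limited). The gripper opens to 85 mm and grips with 20 to 120 N. Pads are 22 mm wide; open, the fingers measure 114 mm over their backs; the gripper's body (76 mm by 85 mm) begins 54 mm behind the grasp point. The pads swing forward as they close: fully open they stand 13 mm farther back than shut.
Start: joints at [1.011, 0.326, -0.193, 1.052, 0, 1.437], TCP at [227.174, 500.91, 231.281] pointing down, gripper open.
Joint ranges: [-2.65, 2.65], [-0.97, 1.79], [-1.3, 1.35], [-1.93, 2.1], [-1.47, 1.37], [-3.14, 3.14]. Speed limits (rad/s): [2.57, 2.57, 3.14, 3.14, 3.14, 3.14].

INTERFACE

Orientations are given as [roll, pitch, yaw] about the fixed x, y, z axes, in that order (R = Rz(yaw) Ry(pitch) Rx(roll)).
In Python, from bench import bot gives the robot as it stands. Calls block until the motion is done:
- bot.move_ptp(position, orientation): joint-space move of the TCP to a pose.
- bot.movel(position, rot=None, max_speed=150, threshold=None): straight line of the TCP; rot=None keeps the orientation; max_speed is the mean speed in mm/s. With threshold (N) it stops when the force on the tool has changed by that much, and returns True; else False.
- bot.move_j(angles): joint-space move.
- bot.grip(opening, effort=None): opening from 0.0 (shut) to 1.0 (fully open); effort is the grip in N (None keeps the last); returns when the fingers have stopped.
- bot.dwell(seconds).
- bot.solve_ik(position, orientation): joint angles nearest the present ones, or None.
- bot.get_state(): the state.
- bot.capture(name): name is "scene" or "top"; returns the picture (420x560x3 uint8, blue, green, red); there is no depth.
- bot.camera_model(name): a dict with "K" (3x3 intrinsics, pixels), "position" and "rotation" of the camera in the world. Camera axes: x right, y up, looking along -z (the intrinsics and any distortion apply to the point x, -y, -z); pixel columns grow to the right and rows downward; lengths in mm; the calibration is good to about 2 mm. A picture is of the moment at which its call begins. camera_model takes no time and is no camera call.
A pose or a line that the arm cannot do raises bot.IKError and nothing moves.
- bot.sign_off(): hands the job in; it is judged then, once.
The state is a dict: "t": time; "qpos": joint angles; "joint_velocities": joint speeds; "effort": joint torques, N m; "tcp_pos": TCP position; "orientation": TCP orientation; "contact_force": force on the tool from outside, world axes, zero at the start; "wrist_torque": the same for the moment, N m; "opening": opening from 0.0 (shut) to 1.0 (fully open); "gripper_force": force on a finger pad.
Only numpy, scipy, OpenCV 4.12 (cv2) and the standard library are available. Lean on these libraries where they do the work, as an engineer would, in place of code of your own. Each camera call takes 0.05 s, during which the arm holds its last target. There are 200 camera calls.

## Working session

There is one attempt and no reset: what is moved stays moved. The work goes in short steps, each a Python script; the robot and the scene stay as the last script left them, time stands still between calls to the robot, and variables do not carry over. Pictures are saved under pics/ and viewed, at most 14 in all, crops included, and the job is handed in when it is done.

```bash
mkdir -p pics
python3 - <<'E'
from bench import bot
import cv2
for n in("scene","top"):
    cv2.imwrite(f"pics/{n}0.png",bot.capture(n)); print(n,bot.camera_model(n))
s=bot.get_state(); print(s["t"],s["orientation"])
E
```

```text
scene {'K': array([[459.64862383,   0.        , 281.58751147],
       [  0.        , 459.64862383, 209.24202759],
       [  0.        ,   0.        ,   1.        ]]), 'position': array([ 160.64758322, -580.60088376,  833.03300491]), 'rotation': array([ 0.73176364, -0.00447997, -0.53394947])}
top {'K': array([[522.11112842,   0.        , 282.83439701],
       [  0.        , 522.11112842, 211.04852233],
       [  0.        ,   0.        ,   1.        ]]), 'position': array([ 449.49175284,   34.77986897, 1347.82958256]), 'rotation': array([ 0.04323726, -0.02643283, -1.55127176])}
0.1 [-3.14004202e+00 -2.08237306e-04  2.71576780e+00]
```

View pics/scene0.png

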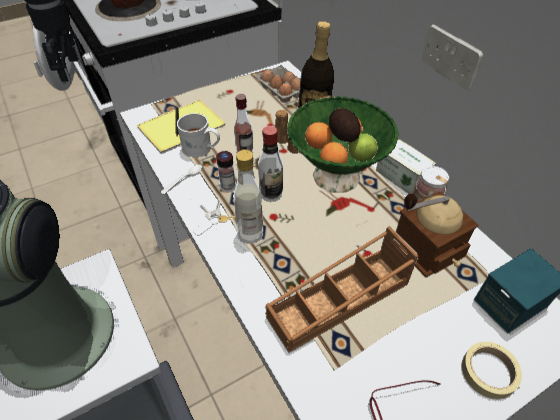

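View pics/top0.png

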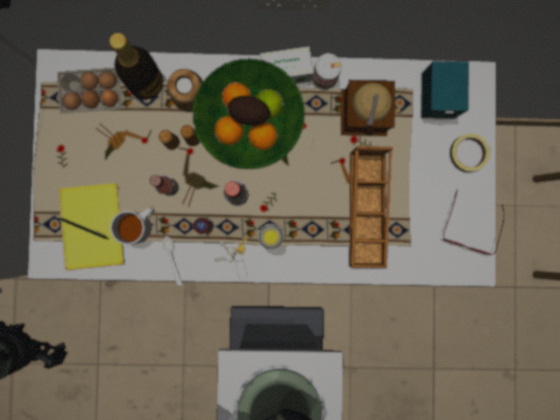

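The two views show the caps (top): vinegar ~(271,237), sauce ~(234,190), chilli ~(157,182), jar ~(203,226), mug (130,228). The rack is at right, (350–390, 148–267), and its tall end seems to point away from the robot. I'll enlarge to get accurate pixels.

```bash
cat > h.py <<'E'
import numpy as np
from scipy.spatial.transform import Rotation as R
from bench import bot
def proj(n,P):
    m=bot.camera_model(n); p=(np.atleast_2d(P)-m["position"])@R.from_euler("xyz",m["rotation"]).as_matrix()
    q=np.c_[p[:,0],-p[:,1],-p[:,2]]@m["K"].T; return q[:,:2]/q[:,2:]
def ray(n,uv,z):
    m=bot.camera_model(n); d=np.linalg.inv(m["K"])@[*uv,1]
    d=R.from_euler("xyz",m["rotation"]).as_matrix()@[d[0],-d[1],-d[2]]
    return m["position"]+d*(z-m["position"][2])/d[2]
E
python3 - <<'E'
from h import *
import cv2
t=cv2.imread("pics/top0.png"); s=cv2.imread("pics/scene0.png")
c=cv2.resize(t[140:275,130:330],None,fx=4,fy=4,interpolation=cv2.INTER_CUBIC); cv2.imwrite("pics/tb.png",cv2.convertScaleAbs(c,alpha=1.5))
c=cv2.resize(t[140:275,330:420],None,fx=4,fy=4,interpolation=cv2.INTER_CUBIC)
d=cv2.resize(s[220:355,255:425],None,fx=4,fy=4,interpolation=cv2.INTER_CUBIC)
cv2.imwrite("pics/tr.png",cv2.resize(np.hstack([c,d]),None,fx=.75,fy=.75))
for k,uv,z in (("vin",(271,237),245),("sau",(233.5,189),204),("chi",(157,182),182),("jar",(203,226),105),("mug",(130,228),85)):
    p=ray("top",uv,z); print(k,p.round(),proj("scene",p).round())
E
```

```text
vin [442.  30. 245.] [[245. 154.]]
sau [546. 115. 204.] [[270. 131.]]
chi [559. 286. 182.] [[240.  98.]]
jar [465. 192. 105.] [[225. 157.]]
mug [456. 368.  85.] [[193. 125.]]
```

View pics/tb.png

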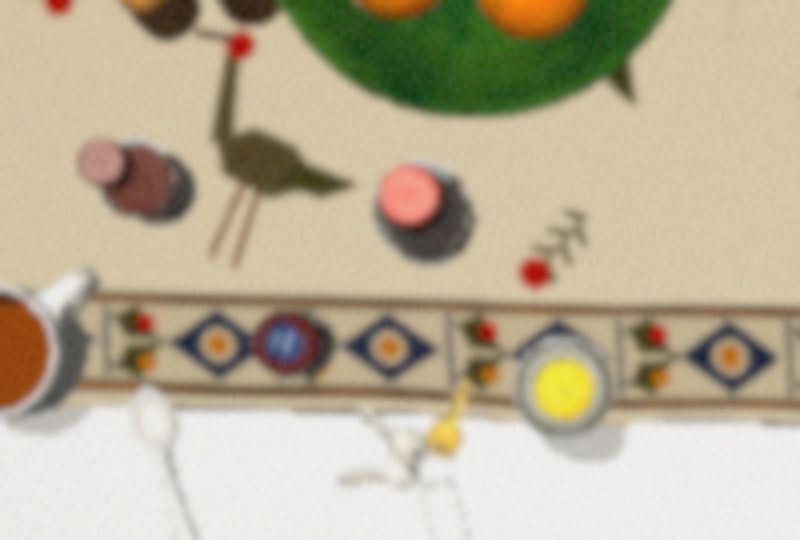

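View pics/tr.png

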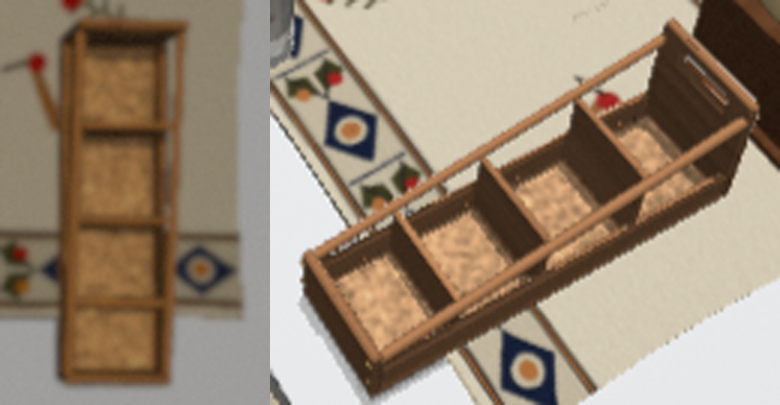

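Caps agree between both views within ~1–2 px, and the rack's tall end points away (+x). Next I fit the rack pose and refine the bottle positions.

```bash
cat >> h.py <<'E'
def rackpts(p,L):
    x,y,a=p[0],p[1],p[2]; L=np.atleast_2d(L).astype(float)
    return L@R.from_euler("z",a).as_matrix().T+[x,y,0]
E
python3 - <<'E'
from h import *
import cv2
from scipy.optimize import least_squares
T=lambda x,y:(330+x/3-.4,140+y/3-.4); S=lambda x,y:(255+(x-270)/3-.4,220+y/3-.4)
A=[("top",T(188,22),(45,148.5,108)),("top",T(60,382),(-45,-148.5,52)),("top",T(170,382),(45,-148.5,52)),
("scene",S(757,108),(45,148.5,108)),("scene",S(303,256),(-45,-148.5,52)),("scene",S(372,364),(45,-148.5,52)),("scene",S(376,397),(45,-148.5,0))]
f=lambda p:np.concatenate([proj(n,rackpts(p,l))[0]-uv for n,uv,l in A])
r=least_squares(f,[500,-200,-np.pi/2],x_scale=[10,10,.1],loss="soft_l1"); print(r.x,np.degrees(r.x[2])); print(f(r.x).reshape(-1,2).round(1))
np.save("rack.npy",r.x)
for n,y in zip("1234",(103.5,26,-46.5,-111.5)): print(n,rackpts(r.x,(0,y,11)).round(1))
# bottles: fit x,y from both views
t=cv2.imread("pics/top0.png"); s=cv2.imread("pics/scene0.png")
B=dict(vin=((271-.4,237.3-.4),245,30,130),sau=((232.5-.4,188.8-.4),204,29.5,110),chi=((155.5-.4,180.5-.4),182,24,90),jar=((202-.4,225.5-.4),105,20.5,105))
th=np.linspace(0,2*np.pi,60)
for k,(uv,h,rb,hb) in B.items():
    p=ray("top",uv,h); print(k,p.round(1),proj("scene",p).round(1))
    for n,I in(("top",t),("scene",s)):
        for z,rr in((0,rb),(hb,rb),(h,20.5 if k=="jar" else 14 if k!="chi" else 11.5)):
            c=np.c_[p[0]+rr*np.cos(th),p[1]+rr*np.sin(th),0*th+z]
            cv2.polylines(I,[np.round(proj(n,c)*16).astype(np.int32)],True,(0,255,0),1,cv2.LINE_AA,4)
for n,I in(("top",t),("scene",s)):
    for c in([(-45,-148.5,52),(45,-148.5,52),(45,148.5,108),(-45,148.5,108)],[(-45,-148.5,0),(45,-148.5,0),(45,148.5,0),(-45,148.5,0)],*[[(sx*37,y-w,11) for sx,w in((1,h),(1,-h),(-1,-h),(-1,h))] for y,h in((103.5,36),(26,35.5),(-46.5,31),(-111.5,28))]):
        cv2.polylines(I,[np.round(proj(n,rackpts(r.x,c))*16).astype(np.int32)],True,(0,255,0),1,cv2.LINE_AA,4)
cv2.imwrite("pics/o1.png",cv2.resize(t[140:275,140:400],None,fx=3,fy=3))
cv2.imwrite("pics/o2.png",cv2.resize(s[85:350,170:430],None,fx=2.2,fy=2.2))
E
```

```text
[ 517.57972149 -214.25284932   -1.5609611 ] -89.436483155518
[[ 0.3 -1.3]
 [ 1.5  0.9]
 [ 0.9  1.2]
 [ 1.8 -1.8]
 [-1.1 -2.2]
 [ 0.4 -0.9]
 [-1.4  0.6]]
1 [[ 621.1 -213.2   11. ]]
2 [[ 543.6 -214.    11. ]]
3 [[ 471.1 -214.7   11. ]]
4 [[ 406.1 -215.3   11. ]]
vin [442.7  31.3 245. ] [[244.6 154.2]]
sau [547.  117.7 204. ] [[269.8 129.7]]
chi [563.6 290.8 182. ] [[240.8  96.2]]
jar [466.6 195.  105. ] [[224.9 156. ]]
```

View pics/o1.png

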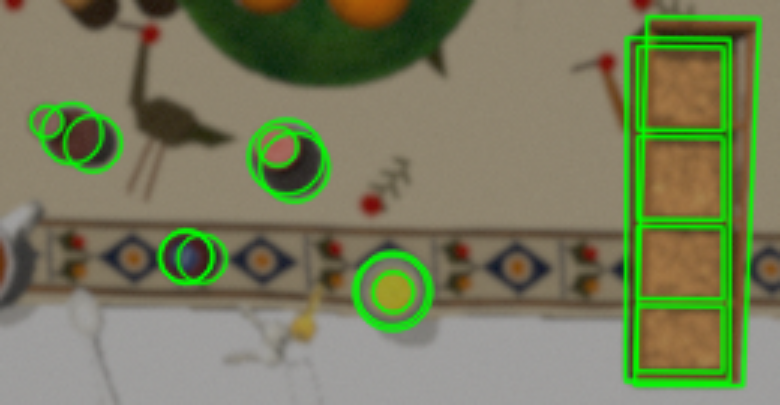

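View pics/o2.png

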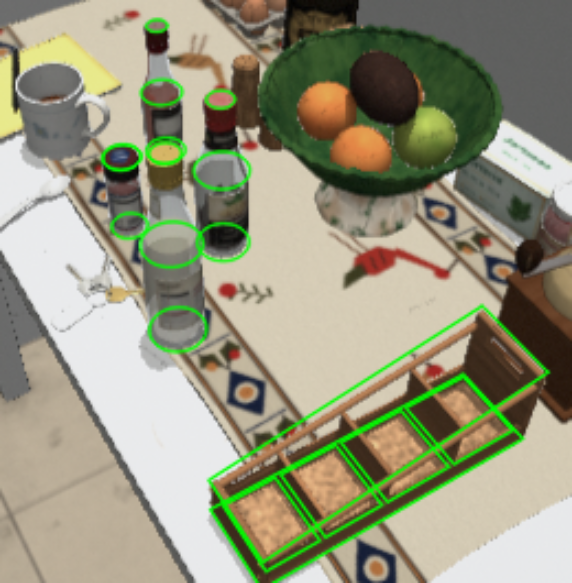

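```bash
cat >> h.py <<'E'
# object: x,y, grasp height, lift, bay
rack=np.load("rack.npy")
OBJ=dict(jar=(466.6,195,75,265,-111.5),chi=(563.6,290.8,155,265,-46.5),sau=(547,117.7,175,260,26),vin=(442.7,31.3,213,232,103.5))
def plan(k,yaw):
    x,y,g,l,b=OBJ[k]; c=rackpts(rack,(0,b,0))[0]; z=g-19
    return [(x,y,z+l),(x,y,z),(x,y,z+l),(c[0],c[1],z+l),(c[0],c[1],z+11)]
E
python3 - <<'E'
from h import *
for yaw in (0.01,np.pi+.01-2*np.pi):
  for k in OBJ:
    print(yaw,k,[None if q is None else np.round(q,2).tolist() for q in (bot.solve_ik(p,[np.pi,0,yaw]) for p in plan(k,yaw)[1:])])
E
```

```text
0.01 jar [[0.25, 0.44, -0.53, 0.6, 0.0, -2.9], [0.25, 0.2, -0.13, 1.24, 0.0, -2.9], [-0.65, 0.11, -0.24, 1.22, 0.0, 2.48], [-0.65, 0.36, -0.64, 0.58, 0.0, 2.48]]
0.01 chi [[0.36, 0.55, -0.09, 0.93, 0.0, -2.79], [0.36, 0.46, 0.44, 1.55, 0.0, -2.79], [-0.57, 0.21, 0.08, 1.44, 0.0, 2.56], [-0.57, 0.34, -0.4, 0.83, 0.0, 2.56]]
0.01 sau [[0.08, 0.4, -0.28, 0.89, 0.0, -3.07], [0.08, 0.3, 0.24, 1.51, 0.0, -3.07], [-0.5, 0.36, 0.31, 1.53, 0.0, 2.63], [-0.5, 0.44, -0.2, 0.94, 0.0, 2.63]]
0.01 vin [[-0.1, 0.16, -0.51, 0.9, 0.0, 3.04], [-0.1, 0.07, -0.03, 1.48, 0.0, 3.04], [-0.44, 0.53, 0.62, 1.65, 0.0, 2.69], [-0.44, 0.54, 0.08, 1.11, 0.0, 2.69]]
-3.1315926535897933 jar [[0.25, 0.44, -0.53, 0.6, 0.0, 0.24], [0.25, 0.2, -0.13, 1.24, 0.0, 0.24], [-0.65, 0.11, -0.24, 1.22, 0.0, -0.66], [-0.65, 0.36, -0.64, 0.58, 0.0, -0.66]]
-3.1315926535897933 chi [[0.36, 0.55, -0.09, 0.93, 0.0, 0.35], [0.36, 0.46, 0.44, 1.55, 0.0, 0.35], [-0.57, 0.21, 0.08, 1.44, 0.0, -0.58], [-0.57, 0.34, -0.4, 0.83, 0.0, -0.58]]
-3.1315926535897933 sau [[0.08, 0.4, -0.28, 0.89, 0.0, 0.07], [0.08, 0.3, 0.24, 1.51, 0.0, 0.07], [-0.5, 0.36, 0.31, 1.53, 0.0, -0.51], [-0.5, 0.44, -0.2, 0.94, 0.0, -0.51]]
-3.1315926535897933 vin [[-0.1, 0.16, -0.51, 0.9, 0.0, -0.11], [-0.1, 0.07, -0.03, 1.48, 0.0, -0.11], [-0.44, 0.53, 0.62, 1.65, 0.0, -0.45], [-0.44, 0.54, 0.08, 1.11, 0.0, -0.45]]
```

Yaw ≈ π keeps joint 6 near zero. I'll pick up the jar, hover it over bay 4 and check.

```bash
cat >> h.py <<'E'
YAW=rack[2]+np.pi/2-np.pi
RPY=[np.pi,0,YAW]
def pick(k,hover,effort=60):
    w=plan(k,YAW); s=bot.get_state()
    p=s["tcp_pos"]; z=max(p[2],w[0][2])
    bot.grip(1.0,effort)
    if s["t"]<1:
        bot.move_ptp([*w[0][:2],w[0][2]],RPY)
    else:
        bot.movel([p[0],p[1],z],RPY,300); bot.movel([*w[0][:2],z],RPY,300)
    bot.movel([w[1][0],w[1][1],w[1][2]+70],RPY,250)
    print("contact coming down",bot.movel(w[1],RPY,90,threshold=10))
    bot.grip(0.0,effort); bot.dwell(.2); s=bot.get_state()
    print("grip",s["opening"]*85,s["gripper_force"],s["tcp_pos"])
    q=s["tcp_pos"]; bot.movel([w[1][0],w[1][1],q[2]+20],RPY,60)
    bot.movel(w[2],RPY,250); bot.movel(w[3],RPY,250)
    bot.movel([*w[4][:2],w[4][2]+hover],RPY,200)
    s=bot.get_state(); print("held",s["opening"]*85,s["gripper_force"],"t",s["t"],s["contact_force"])
def lower(k,dx=0,dy=0):
    w=plan(k,YAW)[4]; p=bot.get_state()["tcp_pos"]
    if dx or dy: bot.movel([w[0]+dx,w[1]+dy,p[2]],RPY,60)
    bot.movel([w[0]+dx,w[1]+dy,w[2]+8],RPY,100,threshold=12); 
    print("z above expected",bot.get_state()["tcp_pos"][2]-w[2])
    hit=bot.movel([w[0]+dx,w[1]+dy,w[2]-5],RPY,20,threshold=5)
    s=bot.get_state(); print("hit",hit,"z above expected",s["tcp_pos"][2]-w[2],s["contact_force"],"t",s["t"])
def release(k):
    p=bot.get_state()["tcp_pos"]
    bot.grip(1.0); bot.dwell(.2); bot.movel([p[0],p[1],p[2]+60],RPY,120)
    bot.movel([p[0],p[1],max(p[2]+60,300)],RPY,300); print("t",bot.get_state()["t"])
def snap(name,at=None,w=70):
    import cv2; out=[]
    for n in("top","scene"):
        I=bot.capture(n); u,v=proj(n,at)[0].astype(int); u=max(w,min(559-w,u)); v=max(w,min(419-w,v))
        out.append(cv2.resize(I[v-w:v+w,u-w:u+w],(390,390),interpolation=cv2.INTER_CUBIC))
    cv2.imwrite(f"pics/{name}.png",np.hstack(out))
E
python3 - <<'E'
from h import *
pick("jar",60,40)
snap("jarhover",rackpts(rack,(0,-60,40))[0])
E
```

```text
contact coming down False
grip 39.72193658035075 39.89114731550217 [467.04141864 195.40201374  56.45548122]
held 40.10885145960913 39.95388597249985 t 8.875 [-0.86753244 -0.23446143 -1.47161855]
```

View pics/jarhover.png

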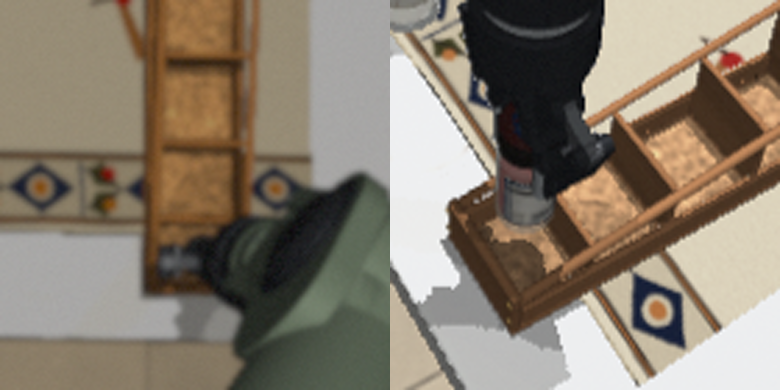

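The jar is held upright over bay 4 (base near crop pixel (525,222)), consistent with the plan. Lowering.

Run:
```python
from h import *
lower("jar"); snap("jardown",rackpts(rack,(0,-80,40))[0],60)
```

```text
z above expected 8.35488388340545
hit True z above expected -0.004215060595484488 [-0.08339159  1.55818498  3.34690254] t 10.1083
```

View pics/jardown.png

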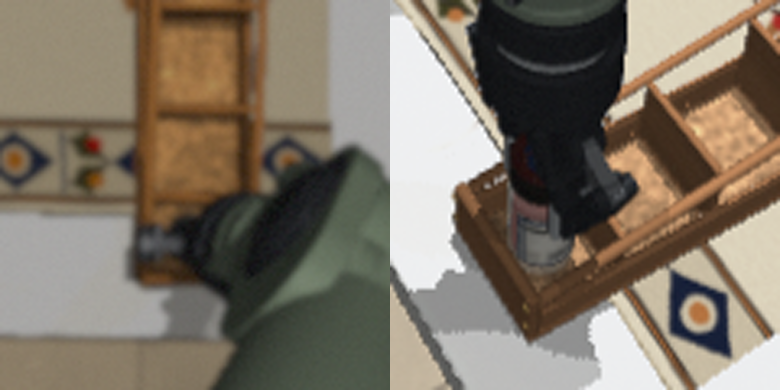

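The jar touched at exactly the pad height inside compartment 4. Releasing it, then the chilli bottle.

Run:
```python
from h import *
release("jar"); pick("chi",80,60)
snap("chihover",rackpts(rack,(0,-60,60))[0],65)
```

```text
t 12.3
contact coming down False
grip 29.326902607356935 59.11053753312444 [564.08990854 291.06811513 136.72541232]
held 29.598003572392994 58.752797504130285 t 22.375 [-0.38173183 -0.85384144 -2.25587272]
```

View pics/chihover.png

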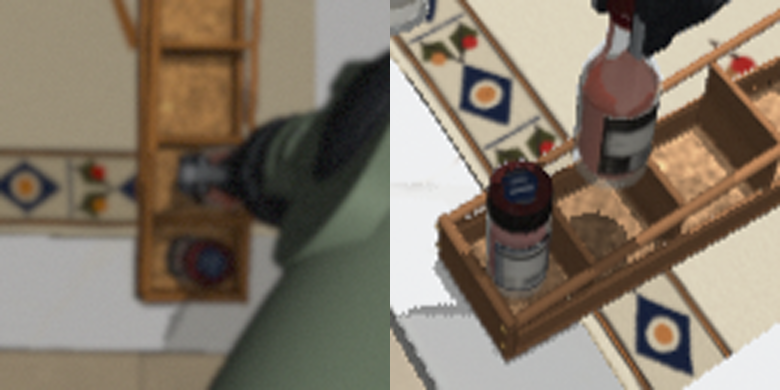

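The jar stands in bay 4 and the chilli bottle hangs upright over bay 3. I'll go on and only release if contact comes at pad height.

Run:
```python
from h import *
lower("chi")
z=bot.get_state()["tcp_pos"][2]-plan("chi",YAW)[4][2]
if abs(z)<3:
    release("chi"); pick("sau",100,70)
snap("sauhover",rackpts(rack,(0,-20,70))[0],75)
```

```text
z above expected 8.592188825450961
hit True z above expected 0.6723559592703623 [-1.05481179  0.18465146  4.55397785] t 23.8
t 25.7
contact coming down False
grip 36.34237629451528 69.4105738592043 [547.688709   117.85575895 156.95890841]
held 36.30083987842836 69.29838064985233 t 34.2583 [-0.37836313  0.01702148 -1.56604728]
```

View pics/sauhover.png

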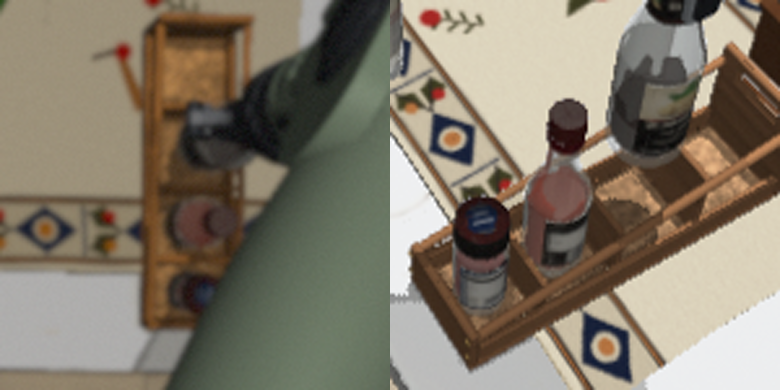

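The chilli bottle stands in bay 3 and the sauce bottle hangs over bay 2, all upright. Same procedure again.

Run:
```python
from h import *
lower("sau")
z=bot.get_state()["tcp_pos"][2]-plan("sau",YAW)[4][2]
if abs(z)<3:
    release("sau"); pick("vin",115,90)
snap("vinhover",rackpts(rack,(0,40,90))[0],85)
```

```text
z above expected 8.709317150738627
hit True z above expected 0.990421097773492 [-1.35954971  0.62651048  4.13255907] t 35.875
t 37.6667
contact coming down False
grip 35.511164062644546 88.71275877580047 [443.38003272  31.61094613 195.15104932]
held 35.142469759054144 89.57186224870384 t 45.4667 [ 3.02969029e-01 -5.31349202e-03 -6.30694287e+00]
```

View pics/vinhover.png

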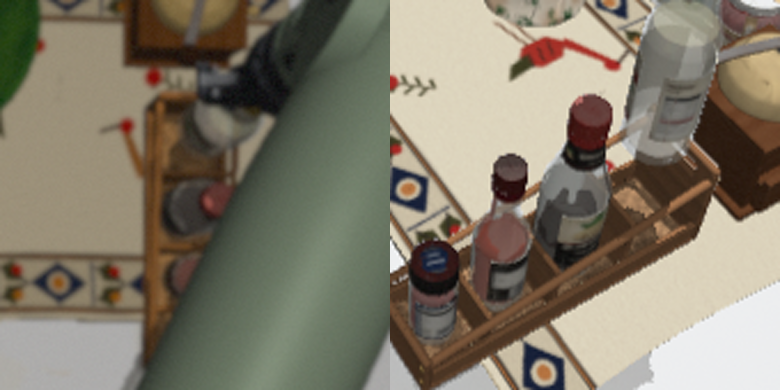

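Three containers stand in their bays, and the vinegar bottle hangs upright over bay 1. Lowering and releasing.

Run:
```python
from h import *
import cv2
lower("vin")
z=bot.get_state()["tcp_pos"][2]-plan("vin",YAW)[4][2]
if abs(z)<3:
    release("vin"); p=bot.get_state()["tcp_pos"]
    bot.movel([p[0],p[1],350],RPY,250); bot.movel([450,150,350],RPY,250)
for n in("top","scene"): cv2.imwrite(f"pics/{n}_end.png",bot.capture(n))
a=cv2.imread("pics/top_end.png")[120:290,320:430]; b=cv2.imread("pics/scene_end.png")[130:350,130:430]
cv2.imwrite("pics/end.png",np.hstack([cv2.resize(a,(330,510)),cv2.resize(b,(464,510),interpolation=cv2.INTER_AREA)]))
```

```text
z above expected 8.918915902158119
hit True z above expected 1.2310405968789553 [-0.79441036 -0.95266748  5.78139757] t 47.225
t 48.9167
```

View pics/end.png

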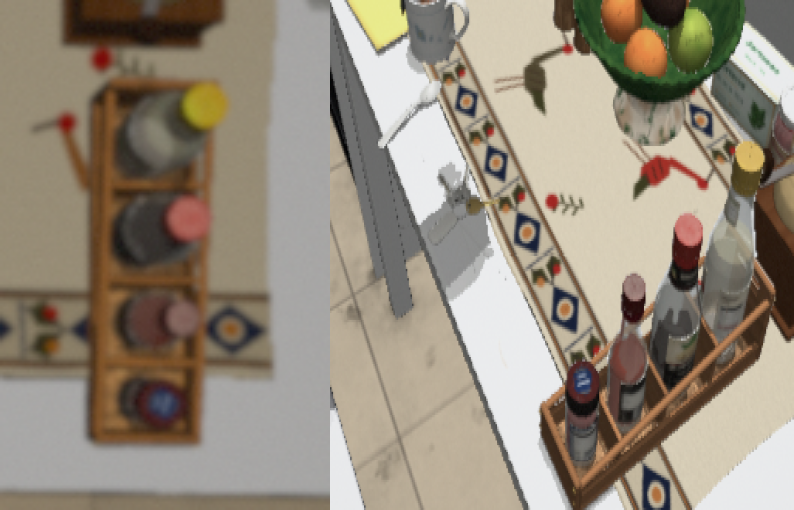

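All four stand upright and the mug is untouched. One numeric check, then hand in if it holds.

Run:
```python
from h import *
ok=True
for k,px,h in(("vin",(204,106),245),("sau",(188,218),204),("chi",(181,318),182),("jar",(157,401),105)):
    e=ray("top",(320+px[0]/3-.4,120+px[1]/3-.4),h+11)-plan(k,YAW)[4]; print(k,e[:2].round(1)); ok&=np.hypot(*e[:2])<12
if ok: print(bot.sign_off(), bot.get_state()["t"])
```

```text
vin [-0.4  0.8]
sau [1.1 3.1]
chi [1.1 3.4]
jar [1.8 5.9]
the job is handed in; nothing more can be done
the job is handed in; nothing more can be done
```

The vinegar, sauce and chilli bottles and the spice jar stand upright in compartments 1 to 4, within about 6 mm of their pad centres by my last camera check; the mug looked unmoved, and the job was handed in about 50 s into the 112 s limit (the verdict wasn't shown).

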